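# Index the flange carrier to the press station and lower the ratchet ram

## Task

Lift the ram of the slide press by its T-handle until the pawl holds it high enough for the tube stub to pass, then push the carrier along its rail to the next station, the one under the ram, so that it clicks into its detent. Then trip the pawl with its thumb pad so that the ram comes down and rests on the stub, let everything go, and leave the other things on the bench where they are.

Things in the scene. Friction and masses are not known exactly. Their poses are not given: they have to be found in the camera images.
- jig: fixed slide jig (rail, column, guard). Origin on the bench top, z = 0, under the rail's centre line. Its x points across the rail from the robot's side to the back, y along the rail in the pushing direction, z up. Bed plate x -70 to 140, y -170 to 190, top at z 12 mm. Column plate at the back x 121 to 133, y 5 to 55, up to z 197 mm
- guard (a point): top centre of the fixed clear guard over the press station: see-through panel, jig x -67 to 67, y -45 to 105, z 158 (edge bars) to 170 mm, posts 10 mm square at x 62, y -39 and 99. A hand held upright behind the push plate strikes it before the carrier is home: lean the tool 35 to 45 degrees, hand trailing back towards -y
- press_station (a point): jig x 0, y 30, z 50 mm: where carrier_mark is when the carrier sits in the detent of the press station, the one under the ram. A further station lies 90 mm beyond in +y: not the one wanted
- carrier (a joint): carrier travel along jig y, m: 0 at the starting end (mark at jig y -100 mm), 0.130 in the press station's detent, 0.220 in the further station, 0.235 at the end stop. Starts anywhere from 0 to 0.06. Drags with about 2.5 N; riding on to the sprung ball, 30 to 45 mm before a station, needs about 5 to 10 N; the ball then pulls it home over the last 3 mm or so
- carrier_mark (a point): point on the carrier's top plate (z 50 mm) at the axis of the tube stub. The carrier is an aluminium plate 90 mm (x) by 100 mm (y, from -55 to +45 of the mark) on the rail, mass about 0.9 kg, carrying a steel flange 8 mm thick with an upright tube stub 40 mm diameter, top at z 88 mm
- push_plate (a point): on the rear (-y) face of the carrier's upright push plate, z 77.5 mm. The aluminium plate is 70 mm wide (x, central), 10 mm thick, and stands up to z 86 mm at the trailing end; its rear face is 55 mm behind carrier_mark and is the rearmost face; 25 mm free between plate and stub, but the flange (z 58) lies there
- ram (a joint): ram height, m: 0 at the lower stop, 0.066 at the top. It slides straight up and down in the column, weighs 0.5 kg and is damped (40 N s/m): when freed it sinks at about 0.1 m/s. It starts on tooth 0, 1 or 2. Above 0.027 its pad clears the stub, so the tooth at 0.036 or a higher one is needed; lower, it blocks the stub. Resting on the stub it reads 0.026
- ram_teeth (a point): centre of the ram's 18 mm square bar at pawl height (ram at 0). Teeth 7 mm deep on its -y face, every 12 mm: the pawl clicks past them as the ram rises and holds it at 0, 0.012, 0.024, 0.036, 0.048 or 0.060 (let go, it drops back to the last tooth passed)
- ram_handle (a point): centre of the T-handle on top of the ram's bar: round steel bar 15 mm diameter, 80 mm long along jig x, at jig x 105, y 30, z 222 mm with the ram at 0, rising with it. Free all round except for the 18 mm square bar below its middle
- pad_face (a point): centre of the underside of the ram's round rubber pad (36 mm diameter), which hangs on an arm from the bar over the rail at the press station; z 62 mm with the ram at 0
- pawl (a joint): angle of the sprung pawl, rad: 0 engaged, up to 0.45. It clicks out and in by itself as the ram rises. Pressing its thumb pad straight down takes the nose out of the teeth: free from about 0.25 (pad down 13 mm), 3 to 6 N; it springs back when let go. With the ram resting on the stub it reads about 0.04
- pawl_pivot (a point): the pawl's fixed pivot, jig x 105, y 5, z 125 mm; the axis is along jig x. The thumb pad's tail sticks out from it in -y
- pawl_pad (a point): centre of the top of the pawl's thumb pad, 20 mm (x) by 22 mm (y), at jig x 105, y -47, z 134 mm when engaged; 52 mm from the pivot and 9 mm above it. Free above and 100 mm free below. The raised T-handle stands 77 mm away in +y
- flange: loose oval exhaust flange, steel, 104 x 50 x 8 mm, lying flat on the bench in front of the rail; not part of the job, origin under its middle
- hammer: hammer, 270 mm long, lying on the bench beyond the rail's far (+y) end; not part of the job, origin under its middle
- coupler: short steel tube coupler, 48 mm across, 50 mm tall, standing on the jig's bed plate behind the rail, on the starting side; not part of the job, origin under its middle
- jar: small clear jar with dark lid, 52 mm across, 65 mm tall, standing on the bed plate behind the rail, on the far end; not part of the job, origin under its middle
- wrench: steel wrench, 200 mm long, lying behind the jig; not part of the job, origin under its middle
- grinder: blue angle grinder, about 290 mm long and 82 mm high, lying behind the jig; not part of the job, origin under its middle
- carton: open cardboard carton 100 x 130 x 50 mm, on the bench beyond the rail's starting end; not part of the job, origin under its middle

How it is judged:
On the way, in this order (a step that is already met when the one before it is completed fails the run):
1. the ram is up on the pawl, clear of the stub, with the carrier still short of the station (value of joint ram above 0.03 m and value of joint carrier below 0.1 m), for 0.2 s.
2. with the ram held up by the pawl, the carrier sits in the press station's detent (value of joint ram above 0.03 m and horizontal distance between carrier_mark and press_station below 0.0025 m and velocity of joint carrier between -0.01 and 0.01 m/s), for 0.3 s.
At the end, for the whole second after the job is handed in: the carrier sits in the press station's detent (mark within 2.5 mm of the station point), the ram has come down and rests on the stub (joint 0.022 to 0.029, at rest), and the pawl has been let go (below 0.12 rad) (horizontal distance between carrier_mark and press_station below 0.0025 m and value of joint ram between 0.022 and 0.029 m and velocity of joint ram between -0.01 and 0.01 m/s and value of joint pawl below 0.12 rad); the robot touches nothing.
It fails at once if a thing that is not part of the job is moved more than 30 mm (distance of any of flange, hammer, coupler, jar, wrench, grinder, carton from where it was at the start of the episode above 0.03 m).
It also fails if it takes over 54 s, if anything falls off the work surface, if the arm or the gripper's body presses on something with over 40 N, if the wrist force passes 120 N, or if a joint passes its speed limit or range.

## Robot

A 6-joint arm with a two-finger parallel gripper is mounted at the origin on the work surface. World frame = base frame: x ahead of the robot, y to its left, z up, the work surface at z = 0. Lengths are in m, angles in rad, forces in N, time in s.
With the tool pointing down it reaches from about 0.375 to 0.9 m from the base axis. Payload 3.1 kg.
Tool frame: the origin (TCP) lies between the finger pads; the fingertips stand 8 mm ahead of it and the grasp point (between the pads) lies 11 mm behind it; z points along the fingers, y is the line along which they close (so a half turn about z gives the same grasp; the last joint's range is limited). The gripper opens to 87 mm and grips with 3 to 60 N. Pads are 19 mm wide; open, the fingers measure 117 mm over their backs; the gripper's body (75 mm by 190 mm) begins 51 mm behind the grasp point.
Start: joints at [1.155, 0.527, 1.433, -0, 1.181, -0.178], TCP at [0.147, 0.608, 0.231] pointing down, gripper open.
Joint ranges: [-3.08, 3.08], [-0.75, 2.2], [0.22, 2.44], [-1.43, 4.57], [0, 2.65], [-2.85, 2.85]. Speed limits (rad/s): [2.79, 2.79, 3.14, 3.14, 3.14, 3.14].

## Interface

Orientations are given as a unit quaternion [x, y, z, w].
In Python, from rig import robot, vision, job gives the robot as it stands.
- The arm moves only by the shell command python3 -m handwheel 'ROWS' [OPENING] [FORCE]. ROWS is JSON, a list of rows, each a list of 4 numbers: the shift along the tool's x, y, z as a fraction of full scale, then the turn about the tool's z as a fraction of full scale. A call has 1 to 20 rows; each row is the pose to reach, as a shift and turn from the pose commanded when the call began, along the tool's axes at that moment, turning the shorter way round; what a row does not reach only later rows make up. Full scale, the value 1, is 300 mm for a shift and 2 pi rad for a turn. A row lasts 1/12 s, in which the tool goes at most 41.7 mm and 7.16 degrees, less where a joint would pass 70% of its speed; a pose out of reach is approached as far as the arm can. A call with a number of a shift or a turn outside -1 to 1 is refused whole. A call with a gripper value outside its range is refused whole. OPENING is the opening in per cent of the stroke, from 0 (shut) to 100 (fully open), set as the call begins (- or left out, the last holds). The fingers move at their own pace and stop on an object; FORCE is the grip in N (left out, the last holds). Time passes only in rows, so rows that repeat a pose let the fingers close. It gives the time, the measured TCP pose, the force, the opening and the grip force at its end, in the units of the state.
- robot.get_obs(): the state, without advancing time (a new reading comes with each control period).
- vision.camera(name): name is "side" or "top" or "wrist"; returns a dict with "frame" (400x640x3 uint8, red, green, blue), "K" (3x3 intrinsics, pixels), "k1" (the pictures are not rectified: a ray, as slopes to the right and down, at radius r is drawn at 1 + k1 r^2 times it, then the intrinsics apply), "cam_to_world" (4x4, takes a point from camera to world coordinates); the wrist camera has in their place "hand_eye" (4x4, takes a point from camera to tool coordinates, whose origin is the TCP and whose axes are the flange's). Camera axes: x right, y down, z forward; pixel columns grow to the right and rows downward; lengths in m; the calibration is good to about 2 mm. A picture is of the moment at which its call begins: read the wrist's pose just before it. There is no depth.
- job.hand_in(): hands the job in; it is judged then, once.
Trained networks look in the newest picture that a camera, given by its name, has taken for a name from the list of things; names that differ only in an ending like _2 or _b are one class to them, and where a whole thing is asked for, a point or a joint stands for the part that bears it (a point fixed in the world has none). Each returns a list of dicts, best first, with "conf" (0 to 1); they miss things now and then, are a little off and sometimes report something else, mostly with a low value. They report only what shows in the picture. A call takes as long as a camera call.
- vision.look_for(camera, label): "point" ([row, column] in pixels, amid what is visible of it).
- vision.outline_of(camera, label): "mask" (400x640 bool, what is visible of it) and "point" ([row, column] in pixels, amid what is visible of it).
The state is a dict: "time": time; "q": joint angles; "joint_velocities": joint speeds; "joint_torque": joint torques, N m; "position": TCP position; "tool_rot": TCP orientation; "ft_force": force on the tool from outside, world axes, zero at the start; "moment": the same for the moment, N m; "grip_width": finger opening in m; "grip_force": force on a finger pad.
Only numpy, scipy, OpenCV 4.12 (cv2) and the standard library are available. Lean on these libraries where they do the work, as an engineer would, in place of code of your own. Each camera call takes 0.05 s, during which the arm holds its last target. There are 200 camera calls.

## Working session

There is one attempt and no reset: what is moved stays moved. The work goes in short steps, Python scripts to look and compute and a shell command to move; the robot and the scene stay as the last step left them, time stands still between calls to the robot, and variables do not carry over. Pictures are saved under pics/ and viewed, at most 11 in all, crops included, and the job is handed in when it is done.

```bash
ls; mkdir -p pics
python3 - <<'E'
from rig import robot,vision,job
import cv2,numpy as np
o=robot.get_obs();print(o['time'],o['position'],o['tool_rot'],o['grip_width'])
ims=[]
for c in ('side','top'):
    d=vision.camera(c);cv2.imwrite(f'pics/{c}0.png',d['frame'][:,:,::-1])
    print(c,d['K'].tolist() if hasattr(d['K'],'tolist') else d['K'],d['k1'],np.round(d['cam_to_world'],3).tolist())
    for n in ['ram_handle','carrier_mark','push_plate','pawl_pad','pad_face','pawl_pivot','press_station','guard','ram_teeth','jig','coupler','jar']:
        r=vision.look_for(c,n);print(n,[(np.round(x['point']).tolist(),round(x['conf'],2)) for x in r[:2]])
E
```

```text
pics
0.0 [0.14631351 0.60689469 0.22958116] [ 1.18131235e-01  9.92997412e-01 -1.03051271e-03 -2.97971038e-04] 0.08686781936683602
side [[365.4824209807396, 0.0, 320.7916269806821], [0.0, 365.4824209807396, 202.49182678970726], [0.0, 0.0, 1.0]] -0.01996137706376369 [[0.899, -0.256, 0.354, 0.28], [-0.437, -0.513, 0.739, -0.63], [-0.008, -0.819, -0.574, 0.648], [0.0, 0.0, 0.0, 1.0]]
ram_handle [([191.0, 325.0], 0.6)]
carrier_mark [([266.0, 314.0], 0.75)]
push_plate [([268.0, 320.0], 0.61)]
pawl_pad []
pad_face [([192.0, 326.0], 0.75)]
pawl_pivot [([235.0, 313.0], 0.72)]
press_station [([234.0, 311.0], 0.97), ([268.0, 316.0], 0.67)]
guard [([235.0, 309.0], 0.86), ([323.0, 362.0], 0.67)]
ram_teeth [([191.0, 328.0], 0.92), ([205.0, 239.0], 0.41)]
jig [([233.0, 312.0], 0.86)]
coupler [([265.0, 357.0], 0.63)]
jar [([195.0, 326.0], 0.16)]
top [[398.8790153239007, 0.0, 322.86318341213104], [0.0, 398.8790153239007, 198.95991515680007], [0.0, 0.0, 1.0]] -0.0502647555524373 [[0.012, -0.986, 0.167, 0.416], [-1.0, -0.012, -0.002, -0.003], [0.004, -0.167, -0.986, 1.065], [0.0, 0.0, 0.0, 1.0]]
ram_handle [([166.0, 298.0], 0.83)]
carrier_mark [([218.0, 352.0], 0.79)]
push_plate [([218.0, 351.0], 0.98)]
pawl_pad [([172.0, 322.0], 0.71)]
pad_face [([168.0, 298.0], 0.54), ([137.0, 242.0], 0.5)]
pawl_pivot [([209.0, 310.0], 0.85)]
press_station [([209.0, 307.0], 0.72), ([168.0, 293.0], 0.33)]
guard [([205.0, 308.0], 0.7)]
ram_teeth [([169.0, 296.0], 0.74)]
jig [([211.0, 305.0], 0.78)]
coupler [([182.0, 362.0], 0.44), ([210.0, 307.0], 0.27)]
jar [([183.0, 254.0], 0.64)]
```

Run:
```python
import cv2
a=cv2.imread('pics/top0.png')[110:290,200:440];b=cv2.imread('pics/side0.png')[140:350,180:460]
cv2.imwrite('pics/t1.png',cv2.resize(a,None,fx=3.3,fy=3.3,interpolation=cv2.INTER_CUBIC));cv2.imwrite('pics/s1.png',cv2.resize(b,None,fx=2.8,fy=2.8,interpolation=cv2.INTER_CUBIC))
```

```text
(no output)
```

View pics/t1.png

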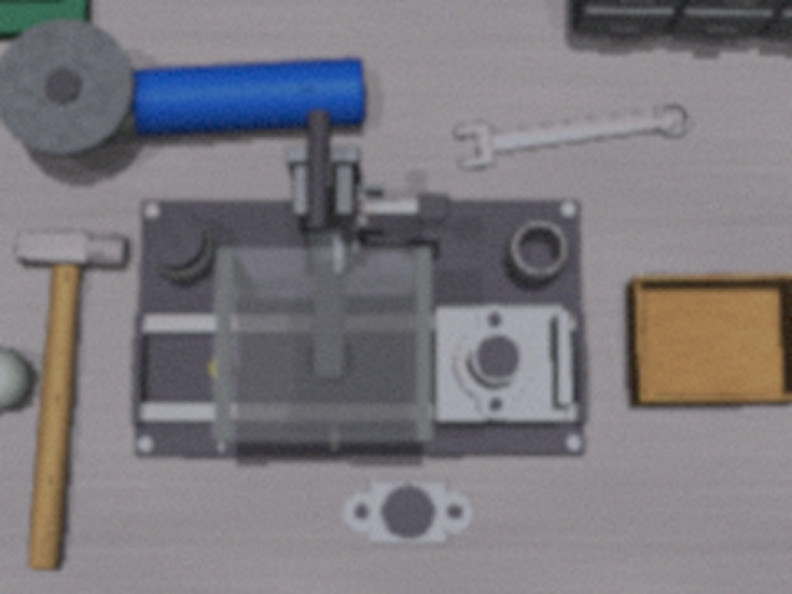

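View pics/s1.png

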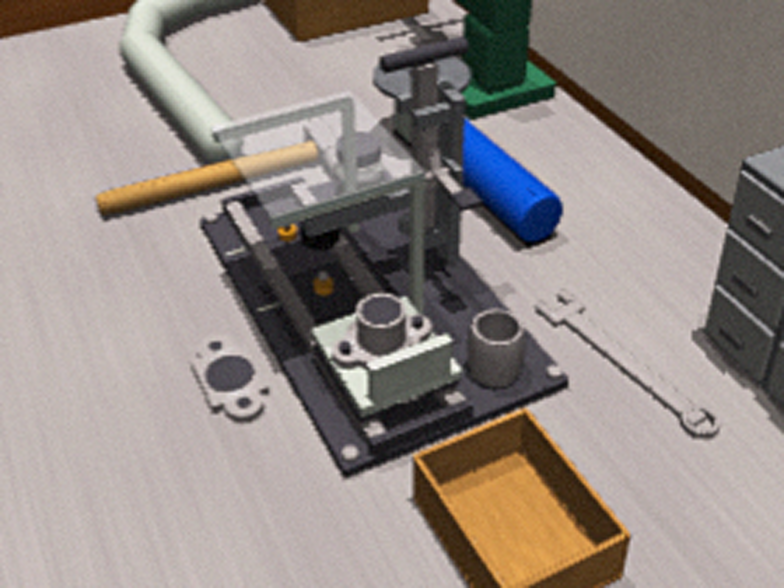

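The top picture shows the jig square to the world. In crop pixels, the bed corners are about (140,201), (579,201), (583,455) and (136,455), the T-handle runs from (318,112) to (318,225), and the carrier sits near its start end. The side picture shows the push plate facing the camera and the handle ends at (385,60) and (463,46). Next I compute the jig pose.

```bash
cat > h.py <<'E'
import numpy as np,cv2
from rig import robot,vision,job
from scipy.optimize import least_squares
from scipy.spatial.transform import Rotation as R
def proj(d,P):
    T=np.linalg.inv(d['cam_to_world']);p=np.atleast_2d(P)@T[:3,:3].T+T[:3,3];s=p[:,:2]/p[:,2:]
    s=s*(1+d['k1']*(s**2).sum(1,keepdims=True));K=d['K'];return s*[K[0][0],K[1][1]]+[K[0][2],K[1][2]]
def jw(j,P):
    c,s=np.cos(j[2]),np.sin(j[2]);P=np.atleast_2d(P)/1000.
    return np.c_[c*P[:,0]-s*P[:,1]+j[0],s*P[:,0]+c*P[:,1]+j[1],P[:,2]]
def st():
    o=robot.get_obs();r=R.from_quat(o['tool_rot']).as_matrix()
    print('t',round(o['time'],2),'p',np.round(o['position'],4),'q',np.round(o['q'],3),'F',np.round(o['ft_force'],1),'w',round(o['grip_width'],4));print(np.round(r,3).tolist());return o,r
E
python3 - <<'E'
from h import *
T=vision.camera('top');S=vision.camera('side')
t=lambda a:np.array(a)/3.3+[200,110]; s=lambda a:np.array(a)/2.8+[180,140]
bt=[[140,190,12],[140,-170,12],[-70,-170,12],[-70,190,12]]
pt=t([[140,201],[579,201],[583,455],[136,455]])
bs=[[-70,-170,12],[140,-170,12],[-70,190,12]];ps=s([[348,474],[567,381],[203,220]])
ht=t([[318,112],[318,225]]);hs=s([[463,46],[385,60]])
mk=lambda c,r:[[35,c-55,86],[-35,c-55,86]]
# params x,y,yaw,ram mm, carrier mark y mm; handle ends
def f(p):
    j=p[:3];H=[[145,30,222+p[3]],[65,30,222+p[3]]]
    return np.r_[(proj(T,jw(j,bt))-pt).ravel(),(proj(S,jw(j,bs))-ps).ravel(),(proj(T,jw(j,H))-ht).ravel(),(proj(S,jw(j,H))-hs).ravel(),
      (proj(T,jw(j,mk(p[4],0)))-t([[570,315],[570,405]])).ravel()*.5]
r=least_squares(f,[.4,0,0,10,-80],x_scale=[.1,.1,.1,10,10],loss='soft_l1')
print(r.x,np.round(f(r.x),1))
for n in [[105,30,222+r.x[3]],[105,-47,134],[0,-25,77.5],[0,r.x[4]-55,77.5]]:print(n,jw(r.x,n))
st()
E
```

```text
[ 5.32743494e-01  2.06513163e-02  1.40738215e-02  1.35664204e+01
 -9.46616770e+01] [ 0.5 -0.4  0.1 -0.6  0.8  0.2 -0.7  0.5 -1.3 -1.2  1.5 -0.8 -1.4 -0.9
  0.6 -0.4  0.3  1.5  1.1 -1.4 -0.7  1.  -0.2 -0.6  0.2 -0.1]
[105, 30, np.float64(235.56642038123044)] [[0.63731089 0.05212605 0.23556642]]
[105, -47, 134] [[ 0.63839454 -0.02486633  0.134     ]]
[0, -25, 77.5] [[ 0.53309533 -0.00434621  0.0775    ]]
[0, np.float64(-149.66167695102155), 77.5] [[ 0.53484974 -0.12899554  0.0775    ]]
t 1.4 p [0.1466 0.6075 0.2305] q [ 1.155  0.527  1.433 -0.     1.181 -0.178] F [0.5 0.2 0.3] w 0.087
[[-0.972, 0.235, 0.0], [0.235, 0.972, -0.0], [-0.0, -0.0, -1.0]]
```

View pics/top0.png

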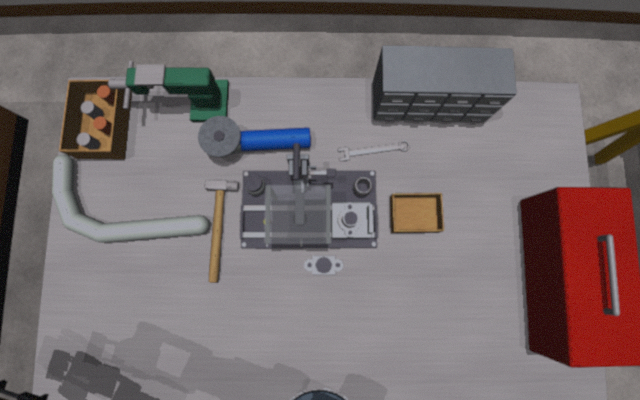

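```bash
python3 -m handwheel --help 2>&1 | head -30
```

```text
invalid input: not JSON, or not a number
```

The full picture shows the way to the ram clear; the hose at (130,225) lies low. I go to above the handle, squaring up the tool.

```bash
python3 -m handwheel '[[-0.2,-0.14,-0.33,0],[-1,-0.71,-0.33,-0.04],[-1,-0.71,-0.33,-0.04],[-1,-0.71,-0.33,-0.04],[-1,-0.71,-0.33,-0.04],[-1,-0.71,-0.33,-0.04],[-1,-0.71,-0.33,-0.04],[-1,-0.71,-0.33,-0.04],[-1,-0.71,-0.33,-0.04],[-1,-0.71,-0.33,-0.04],[-1,-0.71,-0.33,-0.04],[-1,-0.71,-0.33,-0.04]]' 100 40; python3 -c "
from h import *
o,r=st()
d=np.array([.637,.052,.33])-o['position'];print((d@r)/.3)"
```

```text
time: 2.4
position: [0.3888, 0.3295, 0.3298]
tool_rot: [-0.006, 1.0, 0.0, 0.0]
ft_force: [-0.9, -0.4, 0.1]
grip_width: 0.0866
grip_force: 0.0
t 2.4 p [0.3888 0.3295 0.3298] q [ 4.830e-01  2.590e-01  1.584e+00  1.000e-03  1.298e+00 -1.100e+00] F [-0.9 -0.4  0.1] w 0.0866
[[-1.0, -0.012, 0.0], [-0.012, 1.0, 0.001], [-0.0, 0.001, -1.0]]
[-0.8164797  -0.93457035 -0.00146022]
```

```bash
python3 -m handwheel '[[-0.82,-0.935,0,0],[-0.82,-0.935,0,0],[-0.82,-0.935,0,0],[-0.82,-0.935,0,0],[-0.82,-0.935,0,0],[-0.82,-0.935,0,0],[-0.82,-0.935,0,0],[-0.82,-0.935,0,0],[-0.82,-0.935,0,0],[-0.82,-0.935,0,0],[-0.82,-0.935,0,0],[-0.82,-0.935,0,0]]'; python3 -c "
from h import *
o,r=st()
d=vision.camera('wrist');cv2.imwrite('pics/w1.png',d['frame'][:,:,::-1])
W=dict(d);M=np.eye(4);M[:3,:3]=r;M[:3,3]=o['position'];W['cam_to_world']=M@d['hand_eye'];print(np.round(d['hand_eye'],3).tolist())
j=[.5327,.02065,.01407]
print(proj(W,jw(j,[[65,30,234],[145,30,234],[105,30,234],[105,-47,134]])))
print([(x['point'],x['conf']) for x in vision.look_for('wrist','ram_handle')])"
```

```text
time: 3.4
position: [0.6374, 0.055, 0.3286]
tool_rot: [-0.008, 1.0, 0.001, -0.001]
ft_force: [0.5, 0.6, 0.6]
grip_width: 0.0871
grip_force: 0.0
t 3.4 p [0.6374 0.055  0.3286] q [-8.900e-02  4.620e-01  1.268e+00  1.000e-03  1.415e+00 -1.676e+00] F [0.5 0.6 0.6] w 0.0871
[[-1.0, -0.016, -0.003], [-0.016, 1.0, 0.001], [0.003, 0.001, -1.0]]
[[0.001, -0.969, -0.246, 0.068], [1.0, 0.001, -0.0, 0.001], [0.001, -0.246, 0.969, -0.154], [0.0, 0.0, 0.0, 1.0]]
[[312.28425172 149.29481078]
 [312.38750766 246.02227759]
 [312.33666583 199.49081443]
 [243.7037078  175.63608023]]
[([192.7, 319.5], 0.91), ([154.7, 409.5], 0.28)]
```

View pics/w1.png

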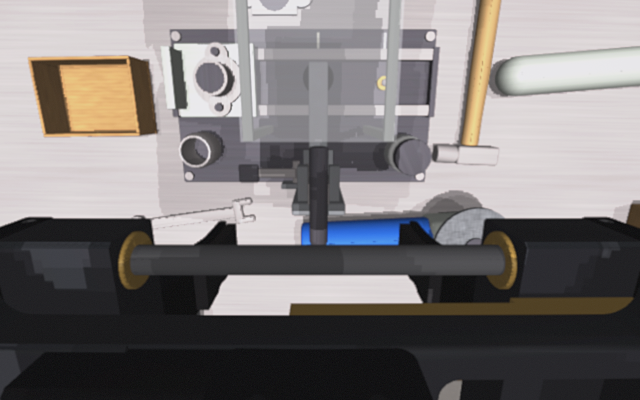

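The handle shows from (318,148) to (318,245), midway between the fingers. I descend, grip and lift.

```bash
python3 -m handwheel '[[0,0.005,0.12,0],[0,0.005,0.24,0],[0,0.005,0.35,0],[0,0.005,0.35,0],[0,0.005,0.35,0]]' 100 40;python3 -m handwheel '[[0,0,0,0],[0,0,0,0],[0,0,0,0],[0,0,0,0],[0,0,0,0],[0,0,0,0],[0,0,0,0],[0,0,0,0]]' 0 40
```

```text
time: 3.92
position: [0.6365, 0.0563, 0.2235]
tool_rot: [-0.008, 1.0, 0.0, -0.002]
ft_force: [0.6, 0.2, 0.3]
grip_width: 0.0868
grip_force: 0.0
time: 4.58
position: [0.6382, 0.0546, 0.2246]
tool_rot: [-0.007, 1.0, -0.0, -0.0]
ft_force: [0.3, 1.1, -0.4]
grip_width: 0.0415
grip_force: 0.0
```

```bash
python3 -m handwheel '[[0,0,0,0],[0,0,0,0],[0,0,0,0],[0,0,0,0],[0,0,0,0],[0,0,0,0],[0,0,0,0],[0,0,0,0]]' 0 40;python3 -m handwheel '[[0,0,-0.02,0],[0,0,-0.04,0],[0,0,-0.06,0],[0,0,-0.08,0],[0,0,-0.1,0],[0,0,-0.12,0],[0,0,-0.14,0],[0,0,-0.14,0],[0,0,-0.14,0]]'
```

```text
time: 5.25
position: [0.6382, 0.0556, 0.2244]
tool_rot: [-0.007, 1.0, 0.001, -0.0]
ft_force: [0.6, 4.3, -0.7]
grip_width: 0.0174
grip_force: 40.0
time: 6.0
position: [0.6382, 0.0556, 0.2653]
tool_rot: [-0.007, 1.0, 0.001, -0.0]
ft_force: [2.5, 5.0, -5.5]
grip_width: 0.0177
grip_force: 40.0
```

```bash
python3 -m handwheel '[[0,0,0.01,0],[0,0,0.02,0],[0,0,0.02,0],[0,0,0.02,0],[0,0,0.02,0],[0,0,0.02,0],[0,0,0.02,0],[0,0,0.02,0]]' 75;python3 -m handwheel '[[0,0,-0.14,0],[0,0,-0.28,0],[0,0,-0.28,0],[0,0,-0.28,0]]'; python3 -c "
from h import *
st()
d=vision.camera('side');b=d['frame'][100:320,180:460,::-1]
cv2.imwrite('pics/s2.png',cv2.resize(b,None,fx=2.7,fy=2.7,interpolation=cv2.INTER_CUBIC))
j=[.5327,.02065,.01407]
for h in(12,24,36,48):print(h,((proj(d,jw(j,[[65,30,222+h],[0,30,62+h]]))-[180,100])*2.7).tolist())"
```

```text
time: 6.67
position: [0.6383, 0.0545, 0.2608]
tool_rot: [-0.007, 1.0, -0.0, 0.0]
ft_force: [-0.5, 0.4, -0.1]
grip_width: 0.0611
grip_force: 0.0
time: 7.0
position: [0.6401, 0.0546, 0.3485]
tool_rot: [-0.007, 1.0, -0.0, 0.004]
ft_force: [-0.5, 0.4, -0.5]
grip_width: 0.0651
grip_force: 0.0
t 7.0 p [0.6401 0.0546 0.3485] q [-0.089  0.447  1.239 -0.     1.447 -1.674] F [-0.5  0.4 -0.5] w 0.0651
[[-1.0, -0.015, 0.008], [-0.015, 1.0, -0.001], [-0.008, -0.001, -1.0]]
12 [[369.2445168614866, 170.05497010933192], [309.2023460905962, 336.623202281991]]
24 [[369.04935397886874, 157.73725059945357], [308.56775094479406, 326.4699621486179]]
36 [[368.85108638440664, 145.2198626487548], [307.9238181624371, 316.1621339834636]]
48 [[368.64964340992316, 132.49816039902086], [307.27034895098853, 305.6962986931749]]
```

View pics/s2.png

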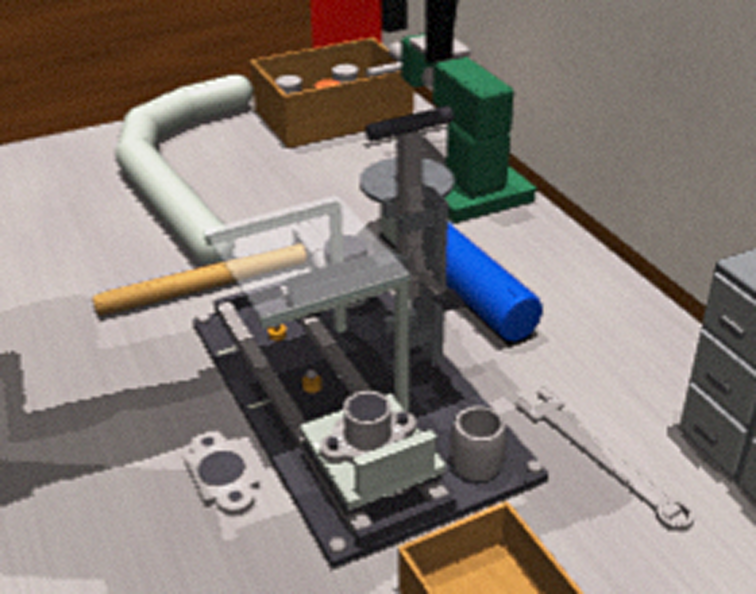

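The handle end at (370,132) matches tooth 0.048, so the ram is held. The rows cannot turn the tool sideways, so a lean can only come from the arm at its reach limit. I go to the +y side and test that in free space.

```bash
python3 -m handwheel '[[0.98,0.9,0,0],[0.98,0.9,0,0],[0.98,0.9,0,0],[0.98,0.9,0,0],[0.98,0.9,0,0],[0.98,0.9,0,0],[0.98,0.9,0,0],[0.98,0.9,0,0],[0.98,0.9,0,0],[0.98,0.9,0,0]]' 0 ;python3 -m handwheel '[[0.98,0.9,0,0],[0.98,0.9,0,0],[0.98,0.9,0,0],[0.98,0.9,0,0],[0.98,0.9,0,0],[0.98,0.9,0,0],[0.98,0.9,0,0],[0.98,0.9,0,0],[0.98,0.9,0,0],[0.98,0.9,0,0]]';python3 -m handwheel '[[0,1,0,0],[0,1,0,0],[0,1,0,0],[0,1,0,0],[0,1,0,0],[0,1,0,0],[0,1,0,0],[0,1,0,0],[0,1,0,0]]'; python3 -c "
from h import *
st()"
```

```text
time: 7.88
position: [0.3357, 0.3215, 0.3428]
tool_rot: [-0.008, 1.0, -0.001, -0.003]
ft_force: [0.3, 0.4, 0.4]
grip_width: 0.0066
grip_force: 0.0
time: 8.72
position: [0.0387, 0.5872, 0.3423]
tool_rot: [-0.009, 1.0, -0.001, -0.001]
ft_force: [0.5, 0.3, 0.3]
grip_width: 0.0002
grip_force: 0.0
time: 9.47
position: [0.038, 0.8879, 0.3359]
tool_rot: [-0.007, 1.0, -0.004, -0.001]
ft_force: [-0.8, 0.0, -0.0]
grip_width: 0.0002
grip_force: 0.0
t 9.47 p [0.038  0.8879 0.3359] q [ 1.403  0.944  0.308  0.     1.897 -0.183] F [-0.8  0.  -0. ] w 0.0002
[[-1.0, -0.015, -0.001], [-0.015, 1.0, -0.008], [0.001, -0.008, -1.0]]
```

```bash
python3 -m handwheel '[[0,0.15,0,0],[0,0.3,0,0],[0,0.45,0,0],[0,0.6,0,0],[0,0.75,0,0],[0,0.9,0,0],[0,1,0,0],[0,1,0,0],[0,1,0,0]]'; python3 -c "
from h import *
st()"
```

```text
time: 10.22
position: [0.029, 0.9315, 0.2831]
tool_rot: [-0.007, 1.0, 0.016, 0.001]
ft_force: [-0.4, 0.5, -0.6]
grip_width: 0.0004
grip_force: 0.0
t 10.22 p [0.029  0.9315 0.2831] q [ 1.419  1.043  0.22   0.004  1.848 -0.165] F [-0.4  0.5 -0.6] w 0.0004
[[-1.0, -0.015, 0.001], [-0.015, 0.999, 0.032], [-0.001, 0.032, -0.999]]
```

```bash
python3 -m handwheel '[[0,1,0,0],[0,1,0,0],[0,1,0,0]]'|head -3; python3 -m handwheel '[[0,1,0,0],[0,1,0,0],[0,1,0,0],[0,1,0,0],[0,1,0,0],[0,1,0,0]]'|head -3; python3 -c "
from h import *
st()"
```

```text
time: 10.47
position: [0.0248, 0.9494, 0.2571]
tool_rot: [-0.007, 0.999, 0.031, 0.001]
time: 10.97
position: [0.0188, 0.9686, 0.2243]
tool_rot: [-0.007, 0.999, 0.048, 0.002]
t 10.97 p [0.0188 0.9686 0.2243] q [ 1.433  1.108  0.219  0.011  1.719 -0.15 ] F [-0.8 -0.1  0.2] w 0.0004
[[-1.0, -0.015, 0.002], [-0.014, 0.995, 0.095], [-0.004, 0.095, -0.995]]
```

The lean does ratchet from call to call. I try short calls pulling along the straight arm.

```bash
python3 -m handwheel '[[0,1,-0.5,0]]' >/dev/null; python3 -m handwheel '[[0,1,-0.5,0]]'>/dev/null; python3 -m handwheel '[[0,1,-0.5,0]]'>/dev/null; python3 -m handwheel '[[0,1,-0.5,0]]'|head -3;python3 -m handwheel '[[0,1,-0.4,0],[0,1,-0.4,0]]'|head -3;python3 -m handwheel '[[0,1,-0.4,0],[0,1,-0.4,0]]'|head -3; python3 -c "
from h import *
st()"
```

```text
time: 11.3
position: [0.0144, 0.9841, 0.2858]
tool_rot: [-0.007, 0.995, 0.102, 0.003]
time: 11.47
position: [0.0123, 0.9865, 0.3079]
tool_rot: [-0.007, 0.993, 0.118, 0.003]
time: 11.63
position: [0.0104, 0.9883, 0.3279]
tool_rot: [-0.007, 0.991, 0.132, 0.004]
t 11.63 p [0.0104 0.9883 0.3279] q [ 1.439  1.006  0.218  0.03   1.655 -0.14 ] F [-0.1 -0.8  0.3] w 0.0004
[[-1.0, -0.015, 0.005], [-0.014, 0.965, 0.262], [-0.009, 0.262, -0.965]]
```

```bash
python3 -m handwheel '[[0,1,-0.2,0]]' >/dev/null; python3 -m handwheel '[[0,1,-0.2,0]]'>/dev/null; python3 -m handwheel '[[0,1,-0.2,0]]'>/dev/null; python3 -m handwheel '[[0,1,-0.2,0]]'|head -3;python3 -m handwheel '[[0,1,-0.1,0]]'>/dev/null; python3 -m handwheel '[[0,1,-0.1,0]]'>/dev/null; python3 -m handwheel '[[0,1,-0.1,0]]'>/dev/null; python3 -m handwheel '[[0,1,-0.1,0]]'|head -3; python3 -c "
from h import *
st()"
```

```text
time: 11.97
position: [0.0068, 1.0105, 0.3562]
tool_rot: [-0.007, 0.983, 0.183, 0.004]
time: 12.3
position: [0.0036, 1.0325, 0.3868]
tool_rot: [-0.007, 0.972, 0.236, 0.005]
t 12.3 p [0.0036 1.0325 0.3868] q [ 1.444  0.965  0.219  0.052  1.484 -0.133] F [-0.   0.3 -0.2] w 0.0005
[[-1.0, -0.016, 0.006], [-0.012, 0.889, 0.459], [-0.013, 0.459, -0.889]]
```

```bash
python3 -m handwheel '[[0,1,0,0]]' >/dev/null; python3 -m handwheel '[[0,1,0,0]]'>/dev/null; python3 -m handwheel '[[0,1,0,0]]'>/dev/null; python3 -m handwheel '[[0,1,0,0]]'>/dev/null;python3 -m handwheel '[[0,1,0,0]]'>/dev/null; python3 -m handwheel '[[0,1,0,0]]'>/dev/null; python3 -m handwheel '[[0,1,0,0]]'>/dev/null; python3 -m handwheel '[[0,1,0,0]]'|head -3; python3 -c "
from h import *
st()"
```

```text
time: 12.97
position: [-0.0017, 1.0684, 0.459]
tool_rot: [-0.007, 0.941, 0.338, 0.006]
t 12.97 p [-0.0017  1.0684  0.459 ] q [ 1.448  0.922  0.219  0.075  1.315 -0.132] F [-0.3  0.   0.1] w 0.0007
[[-1.0, -0.018, 0.005], [-0.01, 0.772, 0.636], [-0.015, 0.635, -0.772]]
```

```bash
cat >> h.py <<'E'
def go(o,r,P):
    print(np.round((np.array(P)-o['position'])@r/.3,3),'mm',np.linalg.norm(np.array(P)-o['position'])*1000//1)
E
python3 -m handwheel '[[0,1,0,0]]' >/dev/null; python3 -m handwheel '[[0,1,0,0]]'>/dev/null; python3 -m handwheel '[[0,1,0,0]]'>/dev/null; python3 -c "
from h import *
o,r=st()
go(o,r,[.2,.85,.45]);go(o,r,[.28,.77,.45])"
```

```text
t 13.22 p [-0.0035  1.0739  0.4975] q [ 1.448  0.895  0.219  0.084  1.266 -0.132] F [-0.9  0.7 -0.2] w 0.0004
[[-1.0, -0.018, 0.005], [-0.01, 0.721, 0.693], [-0.016, 0.692, -0.721]]
[-0.668 -0.66  -0.399] mm 306.0
[-0.932 -0.857 -0.583] mm 418.0
```

```bash
python3 -m handwheel '[[-0.93,-0.86,-0.58,0.25],[-0.93,-0.86,-0.58,0.25],[-0.93,-0.86,-0.58,0.25],[-0.93,-0.86,-0.58,0.25],[-0.93,-0.86,-0.58,0.25],[-0.93,-0.86,-0.58,0.25],[-0.93,-0.86,-0.58,0.25],[-0.93,-0.86,-0.58,0.25],[-0.93,-0.86,-0.58,0.25],[-0.93,-0.86,-0.58,0.25],[-0.93,-0.86,-0.58,0.25],[-0.93,-0.86,-0.58,0.25],[-0.93,-0.86,-0.58,0.25],[-0.93,-0.86,-0.58,0.25]]' >/dev/null; python3 -c "
from h import *
o,r=st()
go(o,r,[.48,.5,.43])"
```

```text
t 14.38 p [0.2803 0.7694 0.4497] q [0.935 0.417 1.24  0.544 0.901 0.707] F [0.3 1.3 0.5] w 0.0004
[[-0.017, 1.0, 0.007], [0.722, 0.007, 0.692], [0.692, 0.017, -0.722]]
[-0.705  0.658 -0.569] mm 335.0
```

```bash
python3 -m handwheel '[[-0.7,0.66,-0.57,0],[-0.7,0.66,-0.57,0],[-0.7,0.66,-0.57,0],[-0.7,0.66,-0.57,0],[-0.7,0.66,-0.57,0],[-0.7,0.66,-0.57,0],[-0.7,0.66,-0.57,0],[-0.7,0.66,-0.57,0],[-0.7,0.66,-0.57,0],[-0.7,0.66,-0.57,0]]' >/dev/null; python3 -c "
from h import *
o,r=st()
go(o,r,[.54,.15,.40])"
```

```text
t 15.22 p [0.4828 0.4999 0.4303] q [0.352 0.327 1.433 0.771 1.183 0.107] F [0.5 1.2 0.2] w 0.0004
[[-0.017, 1.0, 0.009], [0.723, 0.006, 0.691], [0.691, 0.019, -0.723]]
[-0.916  0.181 -0.731] mm 355.0
```

```bash
python3 -m handwheel '[[-0.92,0.18,-0.73,0],[-0.92,0.18,-0.73,0],[-0.92,0.18,-0.73,0],[-0.92,0.18,-0.73,0],[-0.92,0.18,-0.73,0],[-0.92,0.18,-0.73,0],[-0.92,0.18,-0.73,0],[-0.92,0.18,-0.73,0],[-0.92,0.18,-0.73,0],[-0.92,0.18,-0.73,0]]' >/dev/null; python3 -c "
from h import *
o,r=st()
go(o,r,[.524,-.19,.33])"
```

```text
t 16.05 p [0.54   0.1485 0.3982] q [-0.312  0.319  1.534  0.719  1.564 -0.435] F [-0.6  0.5 -0.6] w 0.0007
[[-0.017, 1.0, 0.009], [0.725, 0.007, 0.689], [0.689, 0.018, -0.725]]
[-0.973 -0.065 -0.613] mm 345.0
```

```bash
python3 -m handwheel '[[-0.97,-0.06,-0.61,0],[-0.97,-0.06,-0.61,0],[-0.97,-0.06,-0.61,0],[-0.97,-0.06,-0.61,0],[-0.97,-0.06,-0.61,0],[-0.97,-0.06,-0.61,0],[-0.97,-0.06,-0.61,0],[-0.97,-0.06,-0.61,0],[-0.97,-0.06,-0.61,0],[-0.97,-0.06,-0.61,0],[-0.97,-0.06,-0.61,0]]' >/dev/null; python3 -c "
from h import *
o,r=st()
go(o,r,[.524,-.18,.076])
d=vision.camera('wrist');W=dict(d);M=np.eye(4);M[:3,:3]=r;M[:3,3]=o['position'];W['cam_to_world']=M@d['hand_eye']
j=[.5327,.02065,.01407];print(proj(W,jw(j,[[-35,-150,86],[35,-150,86],[0,-95,88]])))
cv2.imwrite('pics/w2.png',d['frame'][:,:,::-1])"
```

```text
t 16.97 p [ 0.5251 -0.1837  0.3301] q [-0.81   0.549  1.34   0.518  1.821 -0.847] F [-0.2 -0.1  0.3] w 0.0004
[[-0.02, 1.0, 0.004], [0.722, 0.012, 0.692], [0.691, 0.017, -0.722]]
[-0.576 -0.018  0.62 ] mm 254.0
[[295.26272507 273.56075057]
 [350.92618273 273.72253802]
 [322.7558064  232.36755277]]
```

View pics/w2.png

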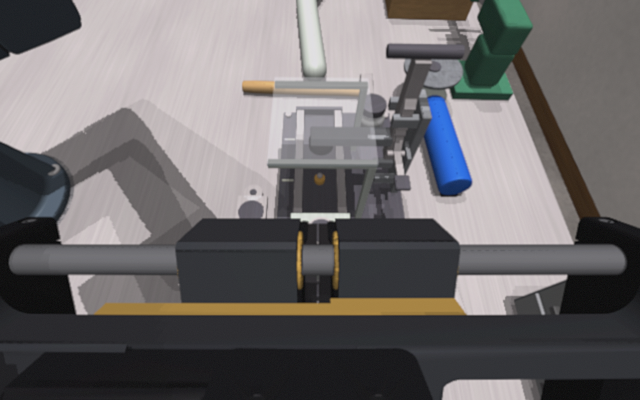

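The wrist view shows the lean as planned, with the carrier's plate just hidden behind the shut fingers at (320,220). I go down behind the push plate.

```bash
python3 -m handwheel '[[-0.576,-0.018,0.62,0],[-0.576,-0.018,0.62,0],[-0.576,-0.018,0.62,0],[-0.576,-0.018,0.62,0],[-0.576,-0.018,0.62,0],[-0.576,-0.018,0.62,0],[-0.576,-0.018,0.62,0],[-0.576,-0.018,0.62,0],[-0.576,-0.018,0.62,0]]'; python3 -c "
from h import *
o,r=st()
x,y,z=o['position']
for D in(.03,.04,.06,.08,.1,.12,.14,.16):go(o,r,[.524-.014*D,y+D,.076])
d=vision.camera('side');cv2.imwrite('pics/s3.png',cv2.resize(d['frame'][100:320,180:460,::-1],None,fx=2.7,fy=2.7,interpolation=cv2.INTER_CUBIC))"
```

```text
time: 17.77
position: [0.5243, -0.1811, 0.0781]
tool_rot: [0.65, 0.662, 0.267, -0.259]
ft_force: [-0.3, -1.5, -0.3]
grip_width: 0.0005
grip_force: 0.0
t 17.77 p [ 0.5243 -0.1811  0.0781] q [-0.808  0.87   1.501  0.51   1.397 -1.082] F [-0.3 -1.5 -0.3] w 0.0005
[[-0.021, 1.0, 0.005], [0.723, 0.011, 0.69], [0.69, 0.018, -0.723]]
[ 0.068 -0.001  0.074] mm 30.0
[ 0.092 -0.001  0.097] mm 40.0
[ 0.14  -0.002  0.143] mm 60.0
[ 0.188 -0.002  0.189] mm 80.0
[ 0.236 -0.002  0.235] mm 100.0
[ 0.285 -0.002  0.281] mm 120.0
[ 0.333 -0.002  0.327] mm 140.0
[ 0.381 -0.002  0.373] mm 160.0
```

View pics/s3.png

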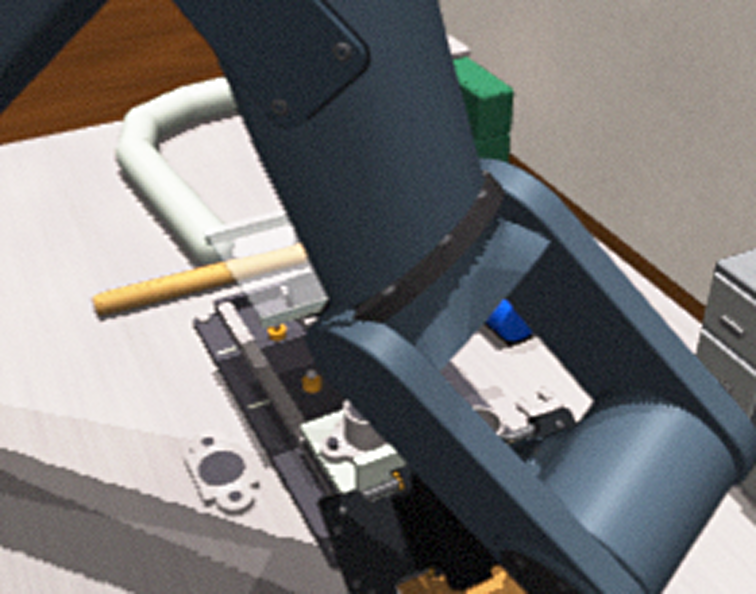

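The picture shows the fingers behind the push plate near (400,480), with the arm over the front side and clear of the guard. I push on.

```bash
python3 -m handwheel '[[0.068,0,0.074,0],[0.092,-0.001,0.097,0],[0.116,-0.001,0.12,0],[0.14,-0.002,0.143,0],[0.164,-0.002,0.166,0],[0.188,-0.002,0.189,0],[0.212,-0.002,0.212,0],[0.236,-0.002,0.235,0],[0.26,-0.002,0.258,0],[0.285,-0.002,0.281,0],[0.31,-0.002,0.304,0],[0.31,-0.002,0.304,0]]'; python3 -c "
from h import *
o,r=st()
x,y,z=o['position']
for Y in(-.04,-.03,-.02,-.0167,-.014):go(o,r,[.5225,Y,.076])"
```

```text
time: 18.82
position: [0.5216, -0.0505, 0.0739]
tool_rot: [0.651, 0.662, 0.267, -0.259]
ft_force: [1.5, -2.3, 0.9]
grip_width: 0.0006
grip_force: 1.2
t 18.82 p [ 0.5216 -0.0505  0.0739] q [-0.65   0.824  1.691  0.629  1.219 -1.071] F [ 1.5 -2.3  0.9] w 0.0006
[[-0.019, 1.0, 0.005], [0.724, 0.01, 0.69], [0.69, 0.017, -0.724]]
[0.03  0.004 0.019] mm 10.0
[0.054 0.004 0.042] mm 20.0
[0.078 0.004 0.065] mm 30.0
[0.086 0.004 0.073] mm 33.0
[0.093 0.005 0.079] mm 36.0
```

```bash
python3 -m handwheel '[[0.015,0.002,0.01,0],[0.03,0.004,0.02,0],[0.042,0.004,0.031,0],[0.054,0.004,0.042,0],[0.061,0.004,0.049,0],[0.061,0.004,0.049,0]]'; python3 -m handwheel '[[0.005,0,0.005,0],[0.01,0,0.01,0],[0.01,0,0.01,0]]'; python3 -m handwheel '[[0.003,0,0.003,0],[0.005,0,0.005,0],[0.005,0,0.005,0]]'
```

```text
time: 19.32
position: [0.5215, -0.0292, 0.0746]
tool_rot: [0.651, 0.662, 0.265, -0.258]
ft_force: [-0.0, -4.4, -3.6]
grip_width: 0.0004
grip_force: 2.0
time: 19.57
position: [0.5215, -0.025, 0.0746]
tool_rot: [0.651, 0.662, 0.265, -0.258]
ft_force: [-0.1, -4.8, -2.6]
grip_width: 0.0003
grip_force: 2.3
time: 19.82
position: [0.5215, -0.0232, 0.0745]
tool_rot: [0.651, 0.663, 0.265, -0.258]
ft_force: [-1.2, -7.3, -1.9]
grip_width: 0.0007
grip_force: 3.4
```

```bash
python3 -m handwheel '[[0.002,0,0.002,0],[0.004,0,0.004,0],[0.004,0,0.004,0]]'|sed -n '2p;4p'; python3 -m handwheel '[[0.002,0,0.002,0],[0.004,0,0.004,0],[0.004,0,0.004,0]]'|sed -n '2p;4p'; python3 -m handwheel '[[0.002,0,0.002,0],[0.004,0,0.004,0],[0.004,0,0.004,0]]'|sed -n '2p;4p'
```

```text
position: [0.5215, -0.0217, 0.0745]
ft_force: [-0.9, -7.1, -2.5]
position: [0.5215, -0.0198, 0.0745]
ft_force: [-0.8, -5.3, -2.5]
position: [0.5213, -0.0173, 0.0747]
ft_force: [0.0, -2.4, -2.0]
```

```bash
python3 -m handwheel '[[0,0,0,0],[0,0,0,0]]'|sed -n '2p;4p'; python3 -m handwheel '[[0.002,0,0.002,0],[0.003,0,0.003,0],[0.003,0,0.003,0]]'|sed -n '2p;4p'; python3 -c "
from h import *
d=vision.camera('top');b=d['frame'][150:270,225:395,::-1]
cv2.imwrite('pics/t4.png',cv2.resize(b,None,fx=4.7,fy=4.7,interpolation=cv2.INTER_CUBIC))
j=[.5327,.02065,.01407];print(((proj(d,jw(j,[[0,30,88],[-35,-25,86],[35,-25,86],[-45,75,50],[-45,-25,50]]))-[225,150])*4.7).round())"
```

```text
position: [0.5214, -0.0164, 0.0754]
ft_force: [-0.6, -1.0, -1.9]
position: [0.5216, -0.0147, 0.0762]
ft_force: [-0.6, -0.4, -1.0]
[[353. 321.]
 [458. 388.]
 [457. 256.]
 [272. 413.]
 [457. 412.]]
```

View pics/t4.png

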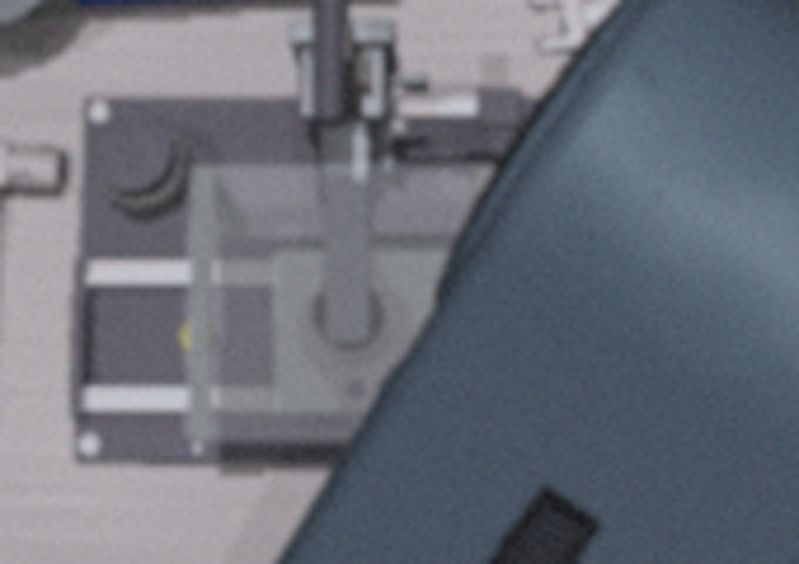

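The carrier's front edge at column 273 matches the predicted 272 and the push force has gone, so it is in the detent. I back off along the tool and go to the pawl pad.

```bash
python3 -m handwheel '[[0,0,-0.07,0],[0,0,-0.2,0],[0,0,-0.33,0],[0,0,-0.46,0],[0,0,-0.59,0],[0,0,-0.65,0],[0,0,-0.65,0]]'; python3 -c "
from h import *
o,r=st()
go(o,r,[.638,-.085,.23]);go(o,r,[.638,-.0235,.18])"
```

```text
time: 21.62
position: [0.5228, -0.1538, 0.22]
tool_rot: [0.652, 0.662, 0.268, -0.255]
ft_force: [0.7, 0.1, -0.7]
grip_width: 0.0003
grip_force: 0.0
t 21.62 p [ 0.5228 -0.1538  0.22  ] q [-0.781  0.645  1.498  0.52   1.577 -0.951] F [ 0.7  0.1 -0.7] w 0.0003
[[-0.021, 1.0, 0.012], [0.726, 0.007, 0.687], [0.687, 0.023, -0.726]]
[0.182 0.386 0.138] mm 134.0
[0.216 0.384 0.4  ] mm 178.0
```

```bash
python3 -m handwheel '[[0.09,0.19,0.07,0],[0.18,0.386,0.138,0],[0.18,0.386,0.138,0],[0.2,0.385,0.25,0],[0.216,0.384,0.4,0],[0.216,0.384,0.4,0],[0.216,0.384,0.4,0],[0.216,0.384,0.4,0]]'; python3 -c "
from h import *
o,r=st()
for z in(.16,.146,.136,.131,.126):go(o,r,[.638,-.0235,z])
d=vision.camera('side');cv2.imwrite('pics/s5.png',cv2.resize(d['frame'][110:290,210:430,::-1],None,fx=3.3,fy=3.3,interpolation=cv2.INTER_CUBIC))
d=vision.camera('wrist')
j=[.5327,.02065,.01407];W=dict(d);M=np.eye(4);M[:3,:3]=r;M[:3,3]=o['position'];W['cam_to_world']=M@d['hand_eye']
for x in(65,145):print(proj(W,jw(j,[[x,30,270]])))
cv2.imwrite('pics/w5.png',d['frame'][:,:,::-1])"
```

```text
time: 22.28
position: [0.6348, -0.0179, 0.1758]
tool_rot: [0.651, 0.661, 0.267, -0.261]
ft_force: [0.7, 0.3, 0.3]
grip_width: 0.0003
grip_force: 0.0
t 22.28 p [ 0.6348 -0.0179  0.1758] q [-0.505  0.752  1.41   0.658  1.445 -0.767] F [0.7 0.3 0.3] w 0.0003
[[-0.017, 1.0, 0.002], [0.722, 0.011, 0.692], [0.692, 0.013, -0.722]]
[-0.05   0.01   0.025] mm 17.0
[-0.082  0.009  0.059] mm 30.0
[-0.105  0.009  0.083] mm 40.0
[-0.117  0.009  0.095] mm 45.0
[-0.128  0.008  0.107] mm 50.0
[[222.83772075 -24.44116274]]
[[440.31405192 -21.54485798]]
```

View pics/w5.png

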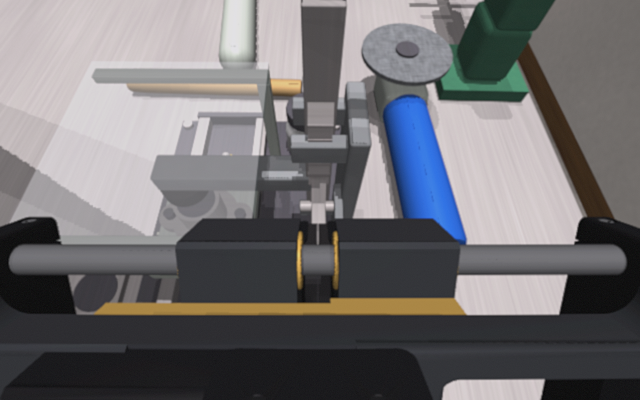

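The fingers are in line with the pawl at (318,205). I press down.

```bash
python3 -m handwheel '[[-0.03,0.005,0.012,0],[-0.05,0.01,0.025,0],[-0.082,0.009,0.059,0],[-0.082,0.009,0.059,0]]'|sed -n '2p;4p'; python3 -c "
from h import *
o,r=st()
for z in(.14,.135,.131,.129,.127):go(o,r,[.638,-.0235,z])"
```

```text
position: [0.6382, -0.026, 0.1442]
ft_force: [-1.6, -0.4, -0.4]
t 22.72 p [ 0.6382 -0.026   0.1442] q [-0.513  0.8    1.408  0.658  1.41  -0.798] F [-1.6 -0.4 -0.4] w 0.0006
[[-0.015, 1.0, 0.004], [0.723, 0.008, 0.691], [0.691, 0.013, -0.723]]
[-0.004 -0.001  0.016] mm 4.0
[-0.015 -0.001  0.028] mm 9.0
[-0.024 -0.001  0.038] mm 13.0
[-0.029 -0.001  0.042] mm 15.0
[-0.034 -0.001  0.047] mm 17.0
```

```bash
python3 -m handwheel '[[-0.004,0,0.016,0],[-0.009,0,0.022,0],[-0.015,0,0.028,0],[-0.015,0,0.028,0]]'|sed -n '2p;4p';python3 -m handwheel '[[-0.005,0,0.005,0],[-0.009,0,0.01,0],[-0.009,0,0.01,0]]'|sed -n '2p;4p';python3 -m handwheel '[[-0.005,0,0.005,0],[-0.01,0,0.009,0],[-0.01,0,0.009,0],[-0.01,0,0.009,0]]'|sed -n '2p;4p'; python3 -c "
from h import *
st()
d=vision.camera('side');cv2.imwrite('pics/s6.png',cv2.resize(d['frame'][110:290,210:430,::-1],None,fx=3.3,fy=3.3,interpolation=cv2.INTER_CUBIC))
j=[.5327,.02065,.01407]
for h in(26,48):print(((proj(d,jw(j,[[65,30,222+h],[145,30,222+h]]))-[210,110])*3.3).round())"
```

```text
position: [0.639, -0.0226, 0.1374]
ft_force: [0.3, -0.1, 0.3]
position: [0.6391, -0.0222, 0.1335]
ft_force: [-0.1, -1.1, 1.8]
position: [0.6391, -0.0223, 0.1297]
ft_force: [0.4, 0.9, 2.1]
t 23.63 p [ 0.6391 -0.0223  0.1297] q [-0.508  0.819  1.414  0.665  1.387 -0.814] F [0.4 0.9 2.1] w 0.0004
[[-0.018, 1.0, 0.005], [0.722, 0.01, 0.691], [0.691, 0.016, -0.722]]
[[352. 157.]
 [451. 133.]]
[[352. 129.]
 [452. 105.]]
```

View pics/s6.png

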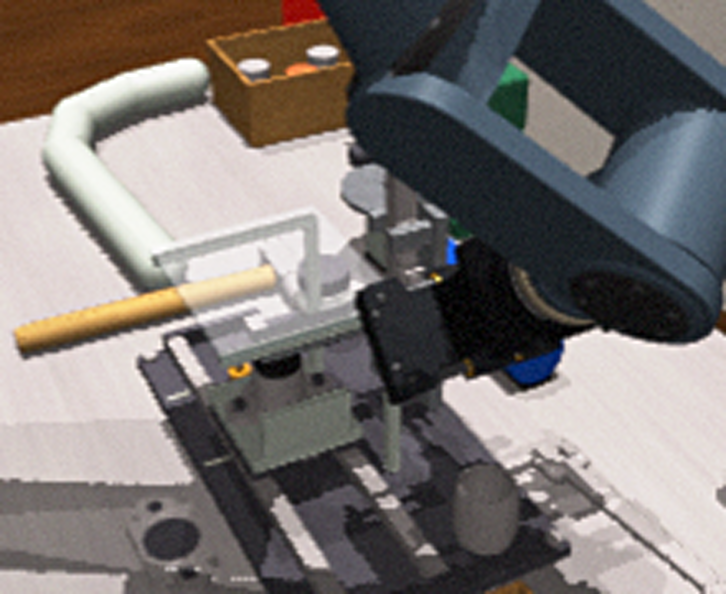

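The handle end at (355,153) and the black pad on the stub at (278,362) say the ram is about down. I press a few mm more to be sure, hold, then let go.

```bash
python3 -m handwheel '[[-0.005,0,0.005,0],[-0.01,0,0.009,0],[-0.01,0,0.009,0],[-0.01,0,0.009,0],[-0.01,0,0.009,0],[-0.01,0,0.009,0],[-0.01,0,0.009,0]]'|sed -n '2p;4p';python3 -m handwheel '[[0,0,-0.05,0],[0,0,-0.15,0],[0,0,-0.28,0],[0,0,-0.41,0],[0,0,-0.54,0],[0,0,-0.66,0],[0,0,-0.8,0],[0,0,-0.9,0],[0,0,-0.9,0],[0,0,-0.9,0]]'|sed -n '2p;4p'; python3 -c "
from h import *
o,r=st()
d=vision.camera('side');cv2.imwrite('pics/s7.png',cv2.resize(d['frame'][110:290,210:430,::-1],None,fx=3.3,fy=3.3,interpolation=cv2.INTER_CUBIC))
d=vision.camera('wrist')
j=[.5327,.02065,.01407];W=dict(d);M=np.eye(4);M[:3,:3]=r;M[:3,3]=o['position'];W['cam_to_world']=M@d['hand_eye']
for h in(26,36,48):print(proj(W,jw(j,[[65,30,222+h],[145,30,222+h]])).round(),)
cv2.imwrite('pics/w7.png',d['frame'][:,:,::-1])"
```

```text
position: [0.6394, -0.0232, 0.1258]
ft_force: [0.1, -0.0, 2.0]
position: [0.6381, -0.2114, 0.3214]
ft_force: [-0.7, 0.1, -0.5]
t 25.1 p [ 0.6381 -0.2114  0.3214] q [-0.726  0.716  1.03   0.581  1.894 -0.695] F [-0.7  0.1 -0.5] w 0.0006
[[-0.018, 1.0, 0.008], [0.725, 0.007, 0.689], [0.688, 0.018, -0.725]]
[[282.  44.]
 [354.  45.]]
[[281.  36.]
 [355.  37.]]
[[281.  25.]
 [356.  26.]]
```

View pics/s7.png

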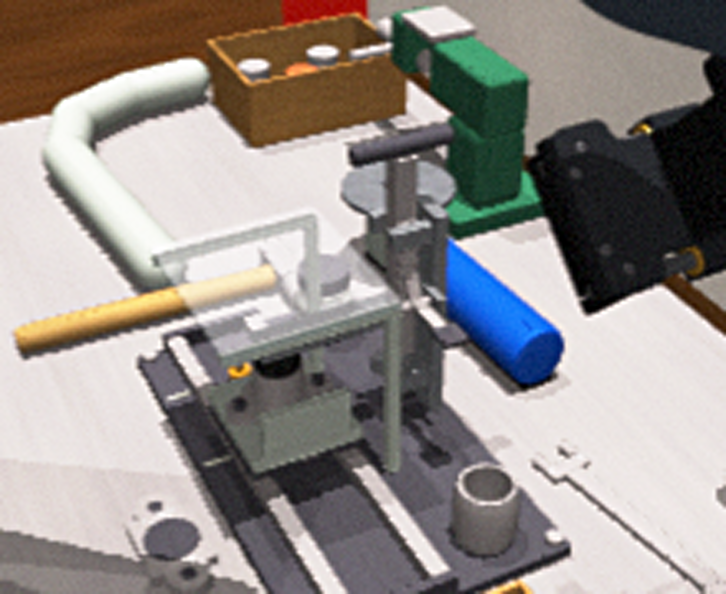

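The handle ends at (352,153) and (451,130) fit the ram resting on the stub. The pad sits on it, the carrier is home and the arm is clear.

```bash
python3 -c "
from rig import job
print(job.hand_in())"
```

```text
the job is handed in; nothing more can be done
None
```

The job is handed in at about 25 s, though the hand-in gave no verdict: the ram was lifted to the 0.048 tooth, the carrier was pushed into the press station's detent, the pawl was tripped so the ram rests on the stub, and the arm is clear.

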